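# Rotate the spice jars in the backsplash rack

### The job

Restock the little steel rack: move the older yellow-lidded jar from the rack's rear pad forward to the front pad (the one nearer the robot), then set the new yellow-lidded jar with the green seal band on the rear pad behind it. Both jars are glass: set them down gently and upright, centred on their pads, and leave the blue-lidded jar standing where it is.

Things in the scene. Friction and masses are not known exactly. Their poses are not given: they have to be found in the camera images.
- old_jar: The older spice jar, already in the rack, standing roughly on the rear pad; yellow lid, no seal band. 44 mm across, 95 mm high: amber glass, cream label, lid 42 mm across above 74 mm. Origin: centre of underside, z up. About 0.18 kg. 
- new_jar: The new spice jar, standing on the counter; yellow lid and a green seal band just below it. 44 mm across, 95 mm high: amber glass, cream label, lid 42 mm across above 74 mm. Origin: centre of underside, z up. About 0.18 kg. The blue-lidded jar and an open clear glass jar, 80 mm high, stand near it, gaps 40 mm or more.
- blue_jar: A bystander: a jar like the new one, green seal band too, but with a blue lid, standing on the counter; not to be moved. 44 mm across, 95 mm high: amber glass, cream label, lid 42 mm across above 74 mm. Origin: centre of underside, z up. About 0.18 kg. 
- rack: Narrow fixed steel tray for a row of jars, before a backsplash (with straps 115 mm high, face at x 0). Origin at counter level; z up, x along the row to the rear, y across it to the left. Floor at z 60 mm, x -172 to -12, 68 mm wide; rims 8 mm (rear 14). Flush black pads 46 mm across at y 0: front x -130 mm, rear x -52. Left, y 65 to 145, x over -18: clip with orange ring, 110 mm high.
Mind the look-alikes: they are no part of the job. What is shaped like the old_jar but turquoise is not meant.

How it is judged (in metres and radians):
On the way:
1. the older jar stands released on the front pad, while the new jar is not yet in the rack (x of old_jar in the frame of rack between -0.145 and -0.115 m and y of old_jar in the frame of rack between -0.015 and 0.015 m and z of old_jar in the frame of rack between 0.055 and 0.065 m and angle between old_jar's own z axis and vertical below 0.17 rad and linear speed of old_jar below 0.03 m/s and contact force between old_jar and the fingers below 0.3 N and horizontal distance between new_jar and old_jar above 0.1 m), for 0.2 s.
At the end, for the whole second after the job is handed in: The older jar stands on the front pad and the new jar on the rear pad, each within 15 mm of the pad's centre along and across the row, on the tray floor (within 5 mm), upright within 10 degrees, released and at rest (x of old_jar in the frame of rack between -0.145 and -0.115 m and y of old_jar in the frame of rack between -0.015 and 0.015 m and z of old_jar in the frame of rack between 0.055 and 0.065 m and angle between each of old_jar, new_jar's own z axis and vertical below 0.17 rad and linear speed of each of old_jar, new_jar below 0.03 m/s and contact force between each of old_jar, new_jar and the fingers below 0.3 N and x of new_jar in the frame of rack between -0.067 and -0.037 m and y of new_jar in the frame of rack between -0.015 and 0.015 m and z of new_jar in the frame of rack between 0.055 and 0.065 m); the robot touches nothing.
It fails at once if the blue-lidded jar is moved more than 30 mm or tipped (distance of blue_jar from where it was at the start of the episode above 0.03 m or angle between blue_jar's own z axis and vertical above 0.5 rad).
It fails at once if one of the two jars is tipped over (more than 40 degrees) (angle between any of old_jar, new_jar's own z axis and vertical above 0.7 rad).
It fails at once if a jar is dropped or slammed onto the rack (more than 60 N) (contact force between any of old_jar, new_jar and rack above 60 N).
It also fails if it takes over 54 s, if anything falls off the work surface, if the arm or the gripper's body presses on something with over 40 N, if the wrist force passes 120 N, or if a joint passes its speed limit or range.

### The arm

A 7-joint arm with a two-finger parallel gripper is mounted at the origin on the work surface. World frame = base frame: x ahead of the robot, y to its left, z up, the work surface at z = 0. Lengths are in mm, angles in rad, forces in N, time in s.
With the tool pointing down it reaches from about 400 to 875 mm from the base axis. Payload 4.4 kg.
Tool frame: the origin (TCP) lies at the very end of the fingers, on their centre line; the grasp point (between the pads) lies 19 mm behind it; z points along the fingers, y is the direction in which the jaws open and shut (so a half turn about z gives the same grasp; the last joint's range is limited). The gripper opens to 85 mm and grips with 20 to 120 N. Pads are 22 mm wide; open, the fingers measure 114 mm over their backs; the gripper's body (76 mm by 85 mm) begins 54 mm behind the grasp point. The pads swing forward as they close: fully open they stand 13 mm farther back than shut.
Start: joints at [1.152, 0.628, 0.038, 1.517, -0.027, 0.996, -0.02], TCP at [224.62, -609.97, 231.313] pointing down, gripper open.
Joint ranges: [-3.06, 3.06], [-0.37, 2.12], [-1.25, 1.32], [0.18, 2.47], [-1.1, 4.24], [0.23, 1.98], [-2.94, 2.94]. Speed limits (rad/s): [2.57, 2.57, 3.14, 3.14, 3.14, 3.14, 3.14].

### API

Orientations are given as [roll, pitch, yaw] about the fixed x, y, z axes, in that order (R = Rz(yaw) Ry(pitch) Rx(roll)).
In Python, from cell import ctrl gives the robot as it stands.
- The arm moves only by the shell command python3 -m crank 'ROWS' [OPENING]. ROWS is JSON, a list that holds one entry, the list of rows, each a list of 6 numbers: the shift along the tool's x, y, z in units of 30 mm (1.0 is 30 mm), then the turn, a rotation vector about the tool's x, y, z in units of 6 degrees (1.0 is 6 degrees). In form: [[[tx, ty, tz, rx, ry, rz], ...]]. A call has 1 to 12 rows; each row shifts and turns the pose as measured when the row begins, along the tool's axes as they then stand; what a row does not reach is not made up. A row lasts 1/12 s, in which the tool goes at most 41.7 mm and 7.16 degrees, less where a joint would pass 70% of its speed; a pose out of reach is approached as far as the arm can. A call is refused whole if a number of a shift passes 1 or a number of a turn 1, either way. A call with a gripper value outside its range is refused whole. OPENING is the gripper command: -1 is fully open, 1 is shut, values between are in proportion, set as the call begins (- or left out, the last holds). The fingers move at their own pace and stop on an object; the grip force is fixed at half the most. Time passes only in rows, so rows that do not move let the fingers close. It gives the time, the measured TCP pose, the force and the opening at its end, in the units of the state.
- ctrl.read_state(): the state, without advancing time (a new reading comes with each control period).
- ctrl.get_image(name): name is "side" or "top" or "wrist"; returns a dict with "color" (384x512x3 uint8, red, green, blue), "depth" (384x512 float32, mm along the optical axis (not along the pixel's ray), 0 where there is no reading), "camera_matrix" (3x3 intrinsics, pixels), "R" (3x3) and "t" (3): a world point X has camera coordinates R X + t. Camera axes: x right, y down, z forward; pixel columns grow to the right and rows downward; lengths in mm; the calibration is good to about 2 mm. A picture is of the moment at which its call begins.
- ctrl.finish_job(): hands the job in, once; it reports no verdict.
Trained networks look in a picture, given as the dict that the camera call returned (one of the last four; its "shot" number tells which), for a name from the list of things; names that differ only in an ending like _2 or _b are one class to them, and where a whole thing is asked for, a point or a joint stands for the part that bears it (a point fixed in the world has none). Each returns a list of dicts, best first, with "conf" (0 to 1); they miss things now and then, are a little off and sometimes report something else, mostly with a low value. They report only what shows in the picture. A call takes as long as a camera call. They do not tell look-alikes from the thing itself.
- ctrl.search_frame(query, picture): "extent" ([centre column, centre row, width, height] in pixels, round what is visible of it).
The state is a dict: "clock": time; "qpos": joint angles; "qd": joint speeds; "tau": joint torques, N m; "eef_pos": TCP position; "tool_rot": TCP orientation; "force": force on the tool from outside, world axes, zero at the start; "torque": the same for the moment, N m; "width": finger opening in mm.
Only numpy, scipy, OpenCV 4.12 (cv2) and the standard library are available. Lean on these libraries where they do the work, as an engineer would, in place of code of your own. Each camera call takes 0.05 s, during which the arm holds its last target. There are 200 camera calls.

## Working session

There is one attempt and no reset: what is moved stays moved. The work goes in short steps, Python scripts to look and compute and a shell command to move; the robot and the scene stay as the last step left them, time stands still between calls to the robot, and variables do not carry over. Pictures are saved under pics/ and viewed, about 8 in all and at most 12, crops included, and the job is handed in when it is done.

```bash
mkdir -p pics; ls; cat > h.py <<'E'
import numpy as np, cv2
from cell import ctrl
def snap(n,f=None):
    p=ctrl.get_image(n)
    if f: cv2.imwrite('pics/'+f,p['color'][:,:,::-1])
    return p
def world(p,u,v,d=None):
    K=p['camera_matrix']; d=p['depth'][int(v),int(u)] if d is None else d
    c=np.linalg.inv(K)@np.array([u,v,1.])*d
    return np.asarray(p['R']).T@(c-np.asarray(p['t']))
def cloud(p):
    K=np.array(p['camera_matrix']); d=p['depth']; v,u=np.indices(d.shape)
    c=np.stack([(u-K[0,2])/K[0,0]*d,(v-K[1,2])/K[1,1]*d,d],-1)
    return (c-np.array(p['t']))@np.array(p['R'])
E
python3 - <<'E'
from h import *
a=snap('top');b=snap('side')
cv2.imwrite('pics/a.png',cv2.resize(np.vstack([a['color'],b['color']])[:,:,::-1],(400*1,600)) if 0 else cv2.resize(a['color'][:,:,::-1],(800,600)))
cv2.imwrite('pics/b.png',cv2.resize(b['color'][:,:,::-1],(800,600)))
for n,p in(('top',a),('side',b)):
  print(n,(-np.array(p['R']).T@np.array(p['t'])).round())
  for q in('old_jar','new_jar','blue_jar','rack'):
    for r in ctrl.search_frame(q,p): print(q,np.round(r['extent']),round(r['conf'],2))
s=ctrl.read_state();print(s['clock'],s['eef_pos'],s['tool_rot'],s['width'])
E
```

```text
pics
top [437. -65. 859.]
old_jar [218. 183.  26.  28.] 0.97
old_jar [172. 158.  28.  30.] 0.84
old_jar [136. 186.  37.  27.] 0.72
new_jar [283. 249.  21.  20.] 0.8
new_jar [153. 169.  80.  92.] 0.52
blue_jar [367. 253.  31.  20.] 0.81
rack [154. 170.  77.  96.] 0.96
side [ 407. -695.  731.]
old_jar [237. 127.  14.  24.] 0.73
old_jar [255. 172.  16.  36.] 0.68
old_jar [260. 134.  13.  37.] 0.58
new_jar [214. 226.  20.  39.] 0.69
blue_jar [226. 297.  24.  43.] 0.8
rack [253. 140.  75.  67.] 0.62
0.5 [ 224.57886729 -609.94406731  231.29941605] [-3.14154193e+00  6.78955451e-07  3.52766774e-01] 85.30496316913445
```

View pics/a.png

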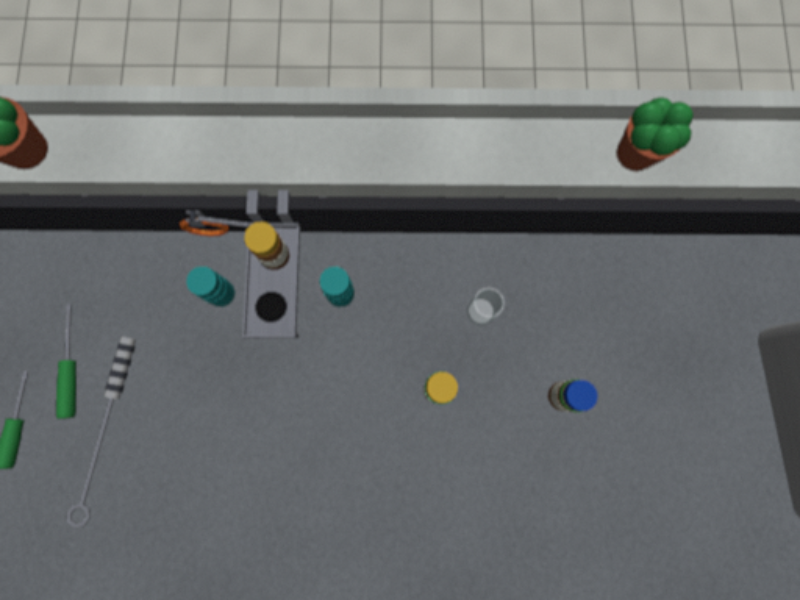

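View pics/b.png

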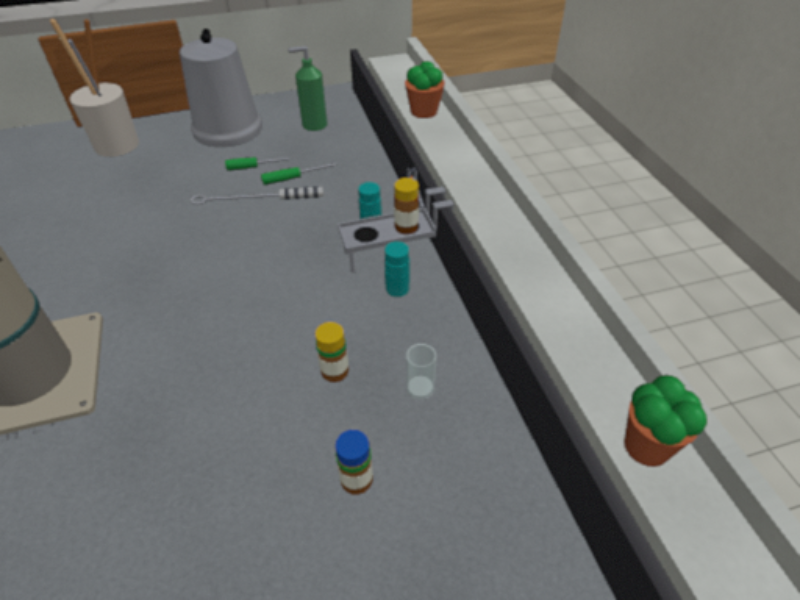

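Candidates, in top-view pixels (800x600):
- Yellow lid in the rack (263,240), no band visible: this is old_jar.
- Yellow lid on the counter with a green band (442,387): this is new_jar.
- Turquoise look-alikes at (205,285) and (337,285): not wanted.
- Blue lid at (582,395): the bystander.
- Open glass jar at (485,305).

Next I'll measure these and check the two yellow lids in close crops.

```bash
python3 - <<'E'
from h import *
ims={}
for n in('top','side'):
  p=snap(n);C=cloud(p);hsv=cv2.cvtColor(p['color'],cv2.COLOR_RGB2HSV);ims[n]=p
  for nm,lo,hi in(('yel',(18,120,80),(30,255,255)),('turq',(82,100,50),(95,255,255)),('blue',(105,120,50),(125,255,255)),('org',(5,150,120),(14,255,255))):
    m=cv2.inRange(hsv,lo,hi)
    k,L,S,_=cv2.connectedComponentsWithStats(m)
    for i in range(1,k):
      if S[i,4]<40: continue
      P=C[(L==i)&(p['depth']>0)]
      if len(P)<20: continue
      z=np.percentile(P[:,2],95); T=P[P[:,2]>z-6]
      print(n,nm,S[i],'ztop',z.round(),'mid',((T.min(0)+T.max(0))/2).round(1)[:2],'med',np.median(T,0).round(1),np.ptp(T,axis=0).round()[:2])
p=ims['top'];C=cloud(p);d=p['depth']>0
hsv=cv2.cvtColor(p['color'],cv2.COLOR_RGB2HSV)
# tray: grey at z 50..75 inside rack window
w=np.zeros(d.shape,bool);w[138:220,150:196]=1
m=w&d&(C[...,2]>52)&(C[...,2]<78)&(C[...,0]>0)
P=C[m];print('tray',len(P),P.min(0).round(),P.max(0).round())
print(cv2.minAreaRect(P[:,:2].astype(np.float32)))
b=m&(p['color'].max(-1)<50);k,L,S,c=cv2.connectedComponentsWithStats(b.astype('uint8'))
for i in range(1,k):
  if S[i,4]>30: Q=C[L==i];print('pad',S[i],Q.mean(0).round(1),((Q.min(0)+Q.max(0))/2).round(1),np.ptp(Q,axis=0).round(1))
Z=C[100:140,100:256,2];X=C[100:140,100:256,0]
for r in range(60,150,8): print(r,C[r,220].round(),end=' ')
a=cv2.resize(ims['side']['color'][100:260,180:300],(480,640))[:600]
cv2.imwrite('pics/c.png',a[:,:,::-1])
E
```

```text
top yel [157 142  22  23 358] ztop 155.0 mid [647.2 109.2] med [647.8 109.2 153.1] [40. 39.]
top yel [273 238  20  20 316] ztop 95.0 mid [ 458.4 -130.4] med [ 458.3 -130.2   93.3] [37. 40.]
top turq [119 171  31  25 515] ztop 95.0 mid [602.3 203.2] med [602.  202.1  93.1] [40. 41.]
top turq [205 171  21  25 407] ztop 95.0 mid [603.6  17.5] med [603.4  17.8  93.2] [41. 40.]
top blue [361 243  21  20 329] ztop 95.0 mid [ 449.2 -317.2] med [ 449.1 -317.5   93.2] [37. 40.]
top org [  0  66  17  34 128] ztop 150.0 mid [798.7 451.3] med [801.6 444.4 147.9] [76. 32.]
top org [123 146  20   5  57] ztop 37.0 mid [692.9 218.2] med [692.5 234.1  33.4] [ 6. 45.]
side yel [253 113  15  16 205] ztop 157.0 mid [650.3 108. ] med [650.1 105.5 155. ] [40. 42.]
side yel [202 206  19  20 298] ztop 97.0 mid [ 460.  -132.7] med [ 460.3 -133.5   95. ] [40. 41.]
side turq [229 116  15  24 290] ztop 96.0 mid [604.2 202.3] med [604.8 199.5  94.9] [38. 43.]
side turq [246 154  16  36 503] ztop 96.0 mid [605.9  18.1] med [605.5  15.2  95.1] [40. 47.]
side turq [  0 193  24  29  79] ztop 137.0 mid [ 49.  -25.4] 
[... 264 characters left out ...]
52.0 mid [ 770.9 -424.6] med [ 770.9 -429.5  150.4] [14. 52.]
tray 2107 [527.  65.  52.] [703. 172.  78.]
((615.1996459960938, 118.739990234375), (176.1721954345703, 107.01904296875), 0.07485286146402359)
pad [166 138  14   4  35] [702.3 116.   67.1] [702.1 116.6  68.5] [ 2.2 27.  18.6]
pad [186 139  10   4  33] [702.4  75.3  64.9] [702.4  75.7  63.8] [ 1.8 20.8 23.1]
pad [164 187  19  19 275] [573.4 112.2  58.8] [573.4 112.1  59.1] [41.6 40.9  7.8]
60 [873.   8. 118.] 68 [858.   9. 111.] 76 [855.  11.  80.] 84 [837.  11.  76.] 92 [816.  11.  78.] 100 [797.  10.  76.] 108 [776.  10.  79.] 116 [757.   9.  77.] 124 [754.  13.  36.] 132 [707.   5. 108.] 140 [702.   9.  71.] 148 [702.  14.   7.]
```

View pics/c.png

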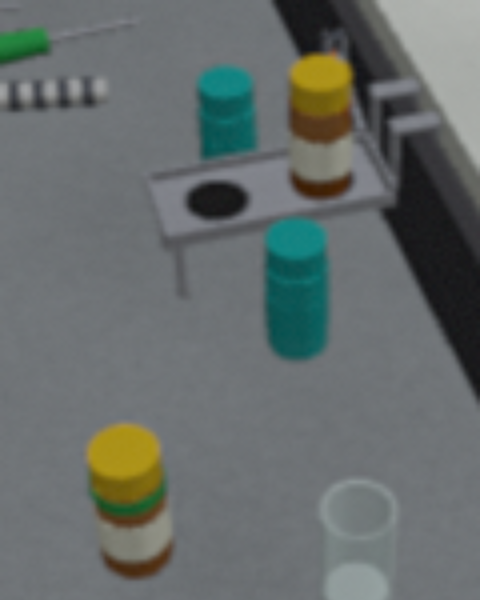

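The crop confirms it: the jar in the rack has a yellow lid and no band, and the counter one has the green band. Rack origin is about (703,112), yaw about 0, so the front pad is at (573.5,112) and the rear pad at (651.5,112). First I'll turn the tool to yaw 0 and head for the old jar.

```bash
python3 -m crank '[[[0,0,-0.5,0,0,0.85],[0,0,-0.5,0,0,0.85],[0,0,-0.3,0,0,0.85],[0,0,0,0,0,0.82],[0.5,-1,0,0,0,0],[0.5,-1,0,0,0,0],[0.5,-1,0,0,0,0],[0.5,-1,0,0,0,0]]]' -1
```

```text
clock: 1.27
eef_pos: [281.6, -495.3, 271.0]
tool_rot: [3.135, 0.003, -0.033]
force: [1.3, 1.3, 1.3]
width: 85.1
```

```bash
python3 -m crank '[[[0.6,-1,0,0,0,-0.3],[0.6,-1,0,0,0,0],[0.6,-1,0,0,0,0],[0.6,-1,0,0,0,0],[0.6,-1,0,0,0,0],[0.6,-1,0,0,0,0],[0.6,-1,0,0,0,0],[0.6,-1,0,0,0,0],[0.6,-1,0,0,0,0],[0.6,-1,0,0,0,0]]]'; python3 -m crank '[[[0.6,-1,0,0,0,0],[0.6,-1,0,0,0,0],[0.6,-1,0,0,0,0],[0.6,-1,0,0,0,0],[0.6,-1,0,0,0,0],[0.6,-1,0,0,0,0],[0.6,-1,0,0,0,0],[0.6,-1,0,0,0,0],[0,0,0,0,0,0]]]'
```

```text
clock: 2.1
eef_pos: [469.1, -181.6, 271.0]
tool_rot: [3.131, -0.002, -0.004]
force: [0.8, -1.0, 0.2]
width: 85.1
clock: 2.85
eef_pos: [622.5, 81.2, 270.9]
tool_rot: [3.137, -0.009, 0.007]
force: [-0.8, 1.7, -0.5]
width: 85.1
```

```bash
python3 -m crank '[[[0.8,-0.9,0.5,0,0.08,0.05],[0,0,0,0,0,0],[0,0,0,0,0,0]]]'; cat >> h.py <<'E'
def lids(p):
    C=cloud(p);hsv=cv2.cvtColor(p['color'],cv2.COLOR_RGB2HSV);m=cv2.inRange(hsv,(18,120,60),(30,255,255))
    k,L,S,_=cv2.connectedComponentsWithStats(m)
    for i in range(1,k):
        P=C[(L==i)&(p['depth']>0)]
        if len(P)<40: continue
        z=np.percentile(P[:,2],90);T=P[abs(P[:,2]-z)<4]
        print('lid',S[i],z.round(1),'circle',[np.round(x,1) for x in cv2.minEnclosingCircle(T[:,:2].astype(np.float32))],'mid',((T.min(0)+T.max(0))/2).round(1))
E
python3 - <<'E'
from h import *
p=snap('wrist','w1.png');lids(p);C=cloud(p)
m=(p['color'].max(-1)<50)&(p['depth']>0)&(abs(C[...,2]-60)<8)
k,L,S,_=cv2.connectedComponentsWithStats(m.astype('uint8'))
for i in range(1,k):
  if S[i,4]>60: Q=C[L==i];print('dark',S[i],((Q.min(0)+Q.max(0))/2).round(1),np.ptp(Q,axis=0).round(1))
E
```

```text
clock: 3.1
eef_pos: [644.4, 107.5, 257.0]
tool_rot: [3.137, -0.018, 0.006]
force: [-0.0, -2.4, 0.6]
width: 85.4
lid [ 229  165   46   49 1738] 155.8 circle [array([650.3, 111. ]), np.float64(20.9)] mid [650.5 110.8 154.6]
dark [234 216  34  32 838] [573.8 112.6  60.7] [43.  42.5  4.6]
```

View pics/w1.png

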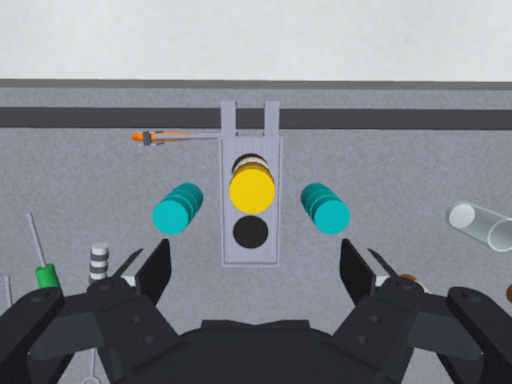

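Wrist view: the old jar's lid is at pixel (250,185) and the bare front pad at (250,232), with room for the fingers on both sides. I'll descend and grip the lid.

```bash
python3 -m crank '[[[0.2,-0.1,0.8,0,-0.17,0],[0,0,0.8,0,0,0],[0,0,0.8,0,0,0],[0,0,0.8,0,0,0],[0,0,0.6,0,0,0],[0,0,0.4,0,0,0],[0,0,0,0,0,0]]]'
```

```text
clock: 3.73
eef_pos: [651.5, 107.7, 130.0]
tool_rot: [3.14, -0.006, 0.002]
force: [-0.7, 0.3, 1.1]
width: 85.2
```

```bash
python3 -m crank '[[[-0.04,-0.08,0.3,0,0,0],[0,0,0,0,0,0]]]'; python3 -m crank '[[[0,0,0,0,0,0],[0,0,0,0,0,0],[0,0,0,0,0,0],[0,0,0,0,0,0],[0,0,0,0,0,0],[0,0,0,0,0,0],[0,0,0,0,0,0],[0,0,0,0,0,0],[0,0,0,0,0,0]]]' 1
```

```text
clock: 3.9
eef_pos: [650.0, 108.8, 121.2]
tool_rot: [3.14, -0.006, 0.0]
force: [-0.6, 1.3, 0.2]
width: 85.5
clock: 4.65
eef_pos: [652.0, 109.1, 125.4]
tool_rot: [3.141, -0.012, 0.0]
force: [0.2, 1.0, -1.6]
width: 41.2
```

```bash
python3 -m crank '[[[0,0,-0.3,0,0,0],[0,0,-0.5,0,0,0],[0,0,-0.4,0,0,0],[-0.5,0,0,0,0.1,0],[-0.6,0,0,0,0,0],[-0.6,0,0,0,0,0],[-0.6,-0.05,0,0,0,0],[-0.2,-0.05,0,0,0,0],[0,0,0,0,0,0],[0,0,0,0,0,0]]]'
```

```text
clock: 5.48
eef_pos: [575.7, 111.7, 165.6]
tool_rot: [3.141, -0.027, -0.001]
force: [1.0, -0.5, -2.7]
width: 41.2
```

```bash
python3 -m crank '[[[-0.05,0,0.4,0,-0.14,0],[0,0,0.4,0,0,0],[0,0,0.2,0,0,0],[0,0,0,0,0,0]]]'; python3 - <<'E'
from h import *
lids(snap('top'))
E
```

```text
clock: 5.82
eef_pos: [579.9, 111.7, 133.8]
tool_rot: [-3.141, -0.016, -0.002]
force: [-0.2, -0.2, -1.8]
width: 41.5
lid [156 188  18  10 123] 222.0 circle [array([559.1,  90.2]), np.float64(0.0)] mid [559.1  90.2 225.8]
lid [273 238  20  20 315] 95.0 circle [array([ 458.5, -130.5]), np.float64(20.6)] mid [ 458.4 -130.3   94.4]
```

```bash
python3 -m crank '[[[-0.17,0,0.05,0,0,0],[0,0,0.08,0,0,0],[0,0,0.08,0,0,0],[0,0,0,0,0,0]]]'
```

```text
clock: 6.2
eef_pos: [575.6, 111.5, 127.1]
tool_rot: [-3.141, -0.017, -0.002]
force: [0.5, 1.0, -2.3]
width: 41.1
```

```bash
python3 - <<'E'
from h import *
p=snap('side');C=cloud(p)
hsv=cv2.cvtColor(p['color'],cv2.COLOR_RGB2HSV)
lids(p)
a=cv2.resize(p['color'][90:180,190:310],(800,600));cv2.imwrite('pics/d.png',a[:,:,::-1])
E
```

```text
lid [225 117   7  16  80] 160.8 circle [array([566.1, 111.9]), np.float64(21.0)] mid [562.5 111.9 158.4]
lid [202 206  19  20 298] 96.0 circle [array([ 460.6, -132.4]), np.float64(20.7)] mid [ 460.  -132.4   95.3]
```

View pics/d.png

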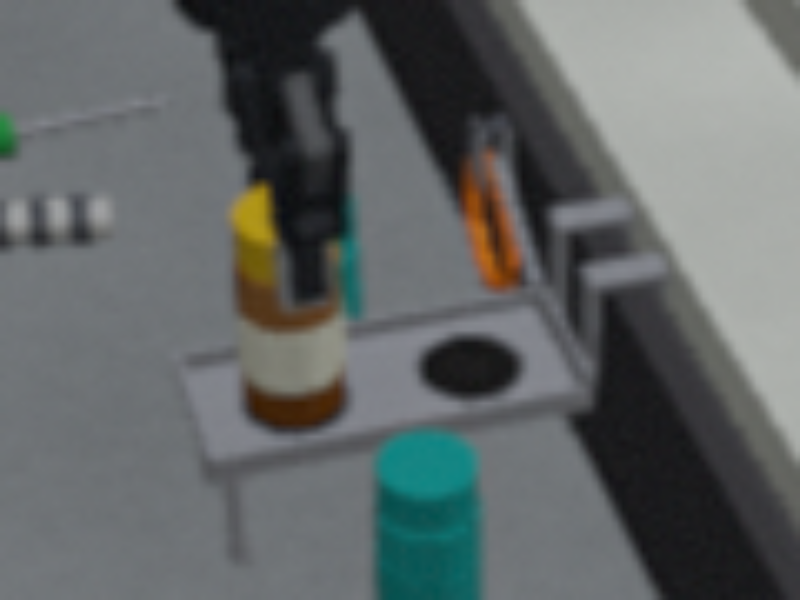

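Side view: the old jar is upright and just above the front pad, with its base at pixel (297,410) over the pad. Now I'll ease it down.

```bash
python3 -m crank '[[[0,0,0.07,0,0,0],[0,0,0.07,0,0,0],[0,0,0,0,0,0]]]';python3 -m crank '[[[0,0,0.06,0,0,0],[0,0,0,0,0,0]]]'
```

```text
clock: 6.5
eef_pos: [577.5, 111.8, 125.0]
tool_rot: [-3.14, -0.021, -0.002]
force: [-0.3, 0.1, -1.9]
width: 40.9
clock: 6.67
eef_pos: [579.1, 112.1, 125.1]
tool_rot: [-3.14, -0.025, -0.002]
force: [-0.1, -0.8, -1.1]
width: 41.4
```

```bash
python3 -m crank '[[[-0.13,0,0.06,0,-0.1,0],[-0.03,0,0.08,0,-0.02,0],[-0.03,0,0.08,0,-0.02,0]]]'
```

```text
clock: 6.92
eef_pos: [579.6, 112.3, 124.6]
tool_rot: [-3.138, -0.023, -0.002]
force: [-5.2, 0.1, 21.3]
width: 41.1
```

Contact at about 21 N. It's roughly 4 mm too far back, so I'll unload it, shift 4 mm forward and set it down again.

```bash
python3 -m crank '[[[0,0,-0.12,0,0,0],[-0.17,0,0,0,-0.1,0],[-0.05,0,0,0,-0.05,0],[-0.03,0,0.05,0,0,0],[-0.03,0,0.05,0,0,0]]]'
```

```text
clock: 7.33
eef_pos: [570.0, 112.3, 124.8]
tool_rot: [-3.138, -0.006, -0.002]
force: [0.5, -0.0, 1.8]
width: 41.1
```

```bash
python3 -m crank '[[[0.12,0,-0.05,0,0,0],[0.04,0,0.03,0,-0.02,0],[-0.02,0,0.05,0,-0.02,0]]]'
```

```text
clock: 7.58
eef_pos: [574.3, 112.4, 124.7]
tool_rot: [-3.138, -0.0, -0.002]
force: [-5.1, -1.9, 22.7]
width: 40.9
```

```bash
python3 -m crank '[[[0,0,-0.03,0,0,0],[0,0,0,0,0,0],[0,0,0,0,0,0],[0,0,0,0,0,0],[0,0,0,0,0,0]]]' -1; python3 -m crank '[[[0,0,-0.5,0,0,0],[0,0,-0.8,0,0,0],[0,0,-0.8,0,0,0],[0,0,-0.8,0,0,0],[0,0,-0.8,0,0,0],[-0.6,1,-0.5,0,0,0],[-0.6,1,0,0,0,0],[-0.5,1,0,0,0,0],[-0.5,1,0,0,0,0],[0,0,0,0,0,0]]]'; python3 - <<'E'
from h import *
lids(snap('top'));lids(snap('side'));lids(snap('wrist','w2.png'))
E
```

```text
clock: 8.0
eef_pos: [576.0, 112.5, 125.9]
tool_rot: [-3.137, -0.002, -0.002]
force: [-0.4, 0.7, -0.5]
width: 85.4
clock: 8.83
eef_pos: [507.2, -9.3, 254.5]
tool_rot: [-3.138, 0.001, 0.005]
force: [-0.6, 0.3, -0.6]
width: 85.7
lid [273 238  20  20 317] 94.8 circle [array([ 458.4, -130.5]), np.float64(20.5)] mid [ 458.4 -130.3   93.8]
lid [224 118  16  16 202] 155.9 circle [array([571.4, 111.4]), np.float64(20.9)] mid [571.3 111.5 154.8]
lid [202 206  19  20 297] 96.2 circle [array([ 460.3, -133.3]), np.float64(21.5)] mid [ 460.2 -133.5   95.2]
lid [  92   98   58   51 2360] 155.7 circle [array([571.5, 114.5]), np.float64(21.0)] mid [571.3 114.6 154.5]
lid [ 344  204   42   39 1234] 95.8 circle [array([ 460.5, -128.8]), np.float64(21.0)] mid [ 460.5 -129.1   94.4]
```

View pics/w2.png

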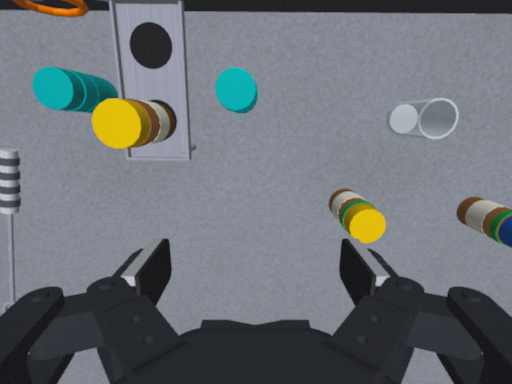

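Wrist view: the old jar stands on the front pad, lid measured at (571.5, about 113), about 2 mm off centre. The rear pad is empty at pixel (151,45). The new jar's lid is at pixel (367,224), measured (460,-131), with the glass jar well clear. On to the new jar.

```bash
python3 -m crank '[[[-0.5,0.9,0,0,0,0],[-0.5,0.9,0,0,0,0],[-0.5,0.9,0,0,0,0],[-0.2,0.9,0,0,0,0],[0,0.5,0,0,0,0],[0,0,0.6,0,0,0],[0,0,0.8,0,0,0],[0,0,0,0,0,0]]]'
```

```text
clock: 9.65
eef_pos: [470.4, -117.2, 209.0]
tool_rot: [-3.127, -0.011, 0.036]
force: [-1.4, 0.9, -0.9]
width: 85.5
```

```bash
python3 -m crank '[[[-0.35,0.45,0.5,-0.14,-0.1,0.34],[0,0,0.7,0,0,0],[0,0,0.7,0,0,0],[0,0,0.5,0,0,0],[0,0,0,0,0,0]]]'
```

```text
clock: 10.07
eef_pos: [467.6, -124.7, 136.2]
tool_rot: [-3.14, -0.005, 0.011]
force: [-1.2, -0.6, -0.3]
width: 85.2
```

```bash
python3 -m crank '[[[-0.27,0.22,0.4,0,0,0.1],[-0.03,0.03,0.5,0,0,0],[-0.03,0.03,0.5,0,0,0],[-0.03,0.03,0.4,0,0,0],[0,0,0,0,0,0]]]'
```

```text
clock: 10.48
eef_pos: [465.3, -129.0, 84.8]
tool_rot: [-3.138, -0.014, 0.011]
force: [-0.7, 0.6, -0.4]
width: 85.8
```

```bash
python3 -m crank '[[[-0.2,0.08,0.4,0,-0.12,0.1],[-0.03,0.03,0.3,0,0,0],[-0.03,0,0.1,0,0,0]]]'; python3 -m crank '[[[0,0,0,0,0,0],[0,0,0,0,0,0],[0,0,0,0,0,0],[0,0,0,0,0,0],[0,0,0,0,0,0],[0,0,0,0,0,0],[0,0,0,0,0,0],[0,0,0,0,0,0]]]' 1
```

```text
clock: 10.73
eef_pos: [461.4, -131.2, 62.0]
tool_rot: [-3.138, -0.006, 0.003]
force: [-0.4, -0.3, -0.5]
width: 85.7
clock: 11.4
eef_pos: [462.1, -131.0, 63.2]
tool_rot: [-3.138, -0.007, 0.003]
force: [0.1, -0.3, -3.0]
width: 41.2
```

Gripped, with the TCP 63 mm above the jar's base. Lifting high enough to clear the old jar.

```bash
python3 -m crank '[[[0,0,-0.3,0,0,0],[0,0,-0.6,0,0,0],[0,0,-0.8,0,0,0],[0,0,-0.8,0,0,0],[0,0,-0.8,0,0,0],[0,0,-0.8,0,0,0],[0,0,-0.8,0,0,0],[0,0,-0.8,0,0,0],[0,0,-0.6,0,0,0],[0,0,-0.3,0,0,0],[0,0,0,0,0,0]]]'
```

```text
clock: 12.32
eef_pos: [456.7, -131.2, 275.0]
tool_rot: [-3.137, -0.003, 0.002]
force: [0.0, 0.1, -2.1]
width: 41.2
```

```bash
python3 -m crank '[[[0.3,-0.4,0,0,0,0],[0.6,-0.7,0,0,0,0],[0.7,-0.9,0,0,0,0],[0.7,-0.9,0,0,0,0],[0.7,-0.9,0,0,0,0],[0.7,-0.9,0,0,0,0],[0.7,-0.9,0,0,0,0],[0.7,-0.9,0,0,0,0],[0.7,-0.8,0,0,0,0],[0.4,-0.5,0,0,0,0],[0.2,-0.2,0,0,0,0],[0,0,0,0,0,0]]]'
```

```text
clock: 13.32
eef_pos: [647.6, 117.5, 266.9]
tool_rot: [-3.139, 0.014, -0.006]
force: [0.3, 0.2, -2.0]
width: 41.1
```

```bash
python3 -m crank '[[[0.2,0.16,0.2,0,0.18,0],[0,0,0.5,0,0,0],[0,0,0.5,0,0,0],[0,0,0.3,0,0,0],[0,0,0,0,0,0]]]'; python3 - <<'E'
from h import *
p=snap('side');lids(p)
a=cv2.resize(p['color'][75:180,190:330],(800,600));cv2.imwrite('pics/e.png',a[:,:,::-1])
E
```

```text
clock: 13.73
eef_pos: [649.3, 110.1, 216.7]
tool_rot: [3.141, 0.003, -0.006]
force: [-0.1, -1.3, -2.0]
width: 41.5
lid [250  82   9  16 114] 250.8 circle [array([643.6, 110.7]), np.float64(22.0)] mid [638.9 110.7 250.7]
lid [224 118  16  16 202] 155.9 circle [array([569.8, 111.3]), np.float64(21.8)] mid [571.  111.3 154.6]
```

View pics/e.png

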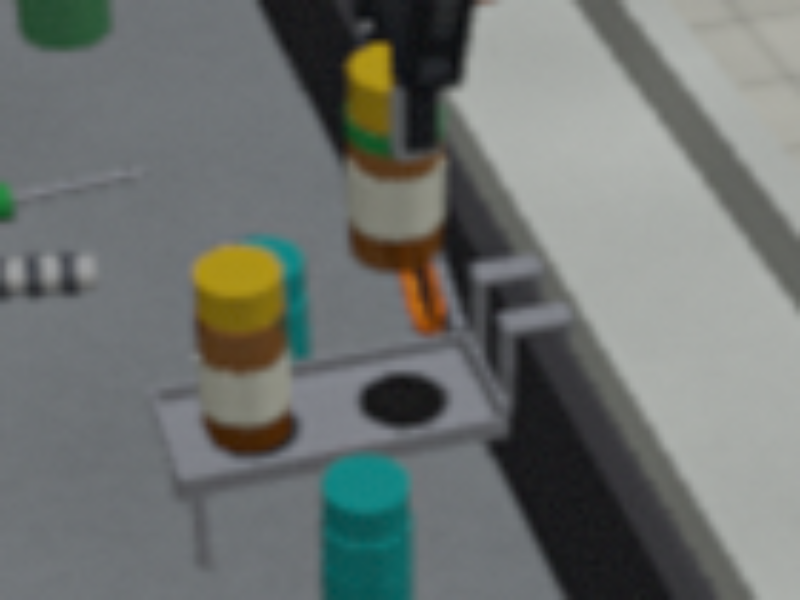

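Side view: the new jar hangs upright above the rear pad (pad at pixel (403,400)), and the old jar stands on the front pad. Lowering.

```bash
python3 -m crank '[[[0.15,-0.07,0.4,0,0.05,0],[0,0,0.6,0,0,0],[0,0,0.6,0,0,0],[0,0,0.5,0,0,0],[0,0,0.3,0,0,0],[0,0,0,0,0,0]]]'
```

```text
clock: 14.28
eef_pos: [658.4, 111.3, 145.1]
tool_rot: [-3.141, -0.013, -0.008]
force: [-0.2, 0.2, -2.1]
width: 41.3
```

```bash
python3 -m crank '[[[-0.15,-0.03,0.2,0,-0.1,0],[-0.03,0,0.15,0,0,0],[-0.03,0,0.12,0,0,0],[0,0,0,0,0,0]]]'
```

```text
clock: 14.62
eef_pos: [653.1, 112.6, 131.4]
tool_rot: [-3.14, -0.005, -0.009]
force: [0.4, 0.5, -2.8]
width: 41.1
```

```bash
python3 -m crank '[[[0,0,0.1,0,0,0],[-0.02,0,0.1,0,-0.02,0],[-0.02,0,0.05,0,-0.02,0]]]'
```

```text
clock: 14.87
eef_pos: [653.1, 112.9, 125.1]
tool_rot: [-3.139, -0.004, -0.008]
force: [0.4, 0.1, -2.0]
width: 41.0
```

```bash
python3 -m crank '[[[-0.01,0,0.06,0,-0.02,0],[-0.01,0,0.06,0,-0.02,0]]]'
```

```text
clock: 15.03
eef_pos: [653.0, 113.1, 122.5]
tool_rot: [-3.139, -0.001, -0.008]
force: [-2.6, -0.8, 14.3]
width: 41.5
```

Gentle contact at 14 N and in position. Release, retreat upward and check.

```bash
python3 -m crank '[[[0,0,-0.02,0,0,0],[0,0,0,0,0,0],[0,0,0,0,0,0],[0,0,0,0,0,0],[0,0,0,0,0,0]]]' -1; python3 -m crank '[[[0,0,-0.5,0,0,0],[0,0,-0.8,0,0,0],[0,0,-0.8,0,0,0],[0,0,-0.8,0,0,0],[0,0,-0.8,0,0,0],[0,0,-0.8,0,0,0],[-0.6,1,0,0,0,0],[-0.6,1,0,0,0,0],[-0.6,1,0,0,0,0],[-0.6,1,0,0,0,0],[-0.6,1,0,0,0,0],[0,0,0,0,0,0]]]'; python3 - <<'E'
from h import *
for n in('top','side','wrist'):
  p=snap(n); print(n);lids(p)
  if n=='side': cv2.imwrite('pics/f.png',cv2.resize(p['color'][80:340,150:330],(415,600))[:,:,::-1])
print(ctrl.read_state()['force'])
E
```

```text
clock: 15.45
eef_pos: [654.7, 113.3, 124.7]
tool_rot: [-3.138, -0.004, -0.009]
force: [0.8, -0.2, 0.7]
width: 85.2
clock: 16.45
eef_pos: [560.3, -38.7, 264.2]
tool_rot: [-3.137, -0.006, -0.001]
force: [-0.7, -1.2, -0.8]
width: 85.7
top
side
lid [253 112  16  17 218] 156.0 circle [array([650.1, 112.4]), np.float64(22.3)] mid [651.4 113.1 155.2]
lid [224 118  16  16 201] 156.2 circle [array([569.5, 112.4]), np.float64(22.5)] mid [571.2 113.  155.4]
wrist
lid [  61   68   61   52 2480] 155.7 circle [array([650.8, 114.1]), np.float64(21.1)] mid [650.9 114.2 154.8]
lid [  76  160   54   47 1949] 155.6 circle [array([571.6, 114.6]), np.float64(21.1)] mid [572.  114.4 154.4]
[ 0.7017664   0.74075899 -0.0573441 ]
```

View pics/f.png

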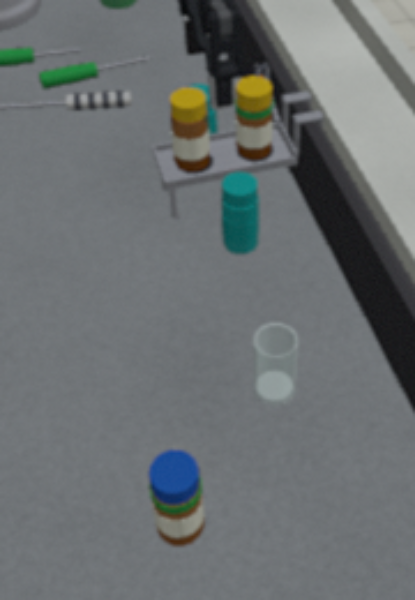

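The side view shows both jars upright on their pads: old in front at pixel (190,130), new with the green band behind at (254,118). The blue jar is untouched and the arm is clear. Handing in.

```bash
python3 -c "
from cell import ctrl
print(ctrl.finish_job())"
```

```text
the job is handed in; nothing more can be done
None
```

I moved the old jar to the front pad, then set the new green-banded jar on the rear pad, and handed the job in at about 16.6 s of the 54 s allowed. No verdict was reported.

- **Old jar:** the last side and wrist views put its lid at about (571.5, 113–114.5), roughly 2 mm from the front pad's centre at (573.7, 112.4).
- **New jar:** its lid is at about (651, 113–114), also within about 2 mm of the rear pad's centre. I estimated that centre at (651.5, 112) from the rack's layout.
- **Upright and seated:** both lid tops read about 156 mm against an expected 155, and both jars stood upright in the side view.
- **Set-down:** peak readings at the wrist were about 23 N for the old jar and 14 N for the new one. I lifted the old jar slightly and set it down a second time to centre it.
- **Surroundings:** the blue jar, the glass and the turquoise look-alikes looked undisturbed, judged by eye in the last picture. The gripper was open and clear of everything.

**Failed or disagreed:** the last top view gave no reading because no lids were found in it; I take it the arm was in the way. The side and wrist cameras differed by about 1–3 mm.

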